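# Space and hold a tile in the bonding jig

### The job

On the tile-bonding jig, first press the hinged clamp flap down until it snaps fully shut. Then stand the upright spacer down to the jig's floor in whichever of the two joints beside the middle tile is wide enough for it, never trying it against the large tile at the narrow joint, and let go of it. Last, press the sprung middle tile down flush with its neighbours and finish while still holding it pressed there with the gripper's fingers, leaving the other things on the table where they are.

Things in the scene. Friction and masses are not known exactly. Their poses are not given: they have to be found in the camera images.
- jig: Bonding jig (dark steel base, aluminium rails) fixed to the table, base plate 106 x 262 x 8. Origin: centre of its underside. x across the row of three white tiles (the joints run along x), y along the row towards the end with the steel clamp flap, z up. The joints' floor is 8 above the table, 74 long in x between two rails. Rails and end stops are 20 above the table.
- tile_mid: Middle tile, white ceramic, 70 x 70 (x, y of the jig), at the jig's centre, on a sprung carriage. Origin: underside of the carriage, at the tile's centre; the tile's top is 25 above it. Unpressed, the top is 33 above the table, 5 proud of its neighbours (28 above the table).
- tile_mid_top (a point): Centre of the middle tile's top face: 33 above the table unpressed, 28 fully down on its stop, flush with the neighbours. The push needed is about 3 N to start and 7.5 N at the stop; it springs back up when released.
- tile_small: Smaller end tile, fixed, white ceramic, 70 x 47 x 20. Origin: centre of its underside, 8 above the table, 69 from the jig's centre along the row, at either end (swaps with the large tile). The joint between it and the middle tile is the wide one: 10.5 wide, 20 deep below the end tile's top, its centre line 40.25 from the jig's centre.
- tile_large: Larger end tile, fixed, white ceramic, 70 x 60 x 20, origin as for the small one. The joint between it and the middle tile is only 4 wide: the spacer does not fit.
- flap (a joint): Hinge of the steel clamp flap over the tile at the jig's +y end: 0 rad shut (flat), 0.45 to 0.7 open at the start, free edge up. Its friction hinge stays put; a spring ball catch on a post at its side, 47 high, resists closing from 0.4 to 0.2 rad (about 6 N pressed near the free edge), then snaps the flap shut. Hinge line along the jig's x, 120 from its centre towards +y, 32 above the table.
- flap_pad (a point): Centre of the top of the thin black pad (50 x 16) on the flap near its free edge, 40 from the hinge line towards the jig's centre, 35 above the table when shut; turns with the flap. The flap is 64 wide (jig x), 6 thick, and its free edge is 54 from the hinge line.
- spacer: Loose upright spacer, 0.11 kg, 76 tall: a steel blade 40 (x) x 8 (y) up to 50 high, its lowest 6 narrowed to 5 thick, with a black grip block 36 (x) x 18 (y) from 50 to 76 high. Origin: centre of the foot; x along the blade, z up. Stands in its stand at the start. The same either way round.
- stand: Grey plastic stand fixed to the table, 64 x 60 x 32 high, with one slot 46 x 11 along its x, whose floor is 6 above the table; holds the spacer. Origin: centre of its underside.
- mug: Bystander: blue mug, 80 across, 95 tall. Origin: centre of its foot.
- tape: Bystander: roll of paper tape lying flat, 90 across, 24 high. Origin: centre of its underside.
- gluejar: Bystander: amber jar, 52 across, 70 tall. Origin: centre of its foot.
- screwdriver: Bystander: screwdriver lying along its x.
- sparetile: Bystander: spare white tile lying on the table, 70 x 47 x 20. Origin: centre of its underside.
- rinse: Bystander: white bottle, 56 across, 150 tall. Origin: centre of its foot.
- marker: Bystander: green marker pen lying along its x, 14 thick, about 120 long.
Things that resemble listed ones, but are neither listed nor needed, are in the scene too. What is shaped like the spacer but blue is not meant.

How it is judged:
By the outcome, as a careful person would: the job done as asked, in the order asked, and still so for the second after the job is handed in, while the arm keeps its last pose, push and grip.
It also fails if it takes over 64 s, if anything falls off the work surface, if the arm or the gripper's body presses on something with over 40 N, if the wrist force passes 120 N, or if a joint passes its speed limit or range.

### The arm

A 7-joint arm with a two-finger parallel gripper is mounted at the origin on the work surface. World frame = base frame: x ahead of the robot, y to its left, z up, the work surface at z = 0. Lengths are in m, angles in rad, forces in N, time in s.
With the tool pointing down it reaches from about 0.375 to 0.925 m from the base axis. Payload 3.1 kg.
Tool frame: the origin (TCP) lies midway between the tips of the shut fingers; the grasp point (between the pads) lies tcp_to_grasp behind it (tcp_to_grasp is the distance from the TCP to the grasp point, in m); z points along the fingers, y is the direction in which the jaws open and shut (so a half turn about z gives the same grasp; the last joint's range is limited). The gripper opens to 85 mm and grips with 20 to 120 N. Pads are 22 mm wide; open, the fingers measure 114 mm over their backs; the gripper's body (76 mm by 85 mm) begins 54 mm behind the grasp point. The pads swing forward as they close: fully open they stand 13 mm farther back than shut.
Start: joints at [1.03, 0.383, 0.044, 1.598, -0.018, 1.161, -0.05], TCP at [0.279, -0.587, 0.231] pointing down, gripper open.
Joint ranges: [-2.61, 2.61], [-0.41, 2.15], [-1.48, 1.57], [0, 2.5], [-1.57, 4.71], [0.05, 1.97], [-2.85, 2.85]. Speed limits (rad/s): [2.79, 2.79, 3.14, 3.14, 3.14, 3.14, 3.14].

### API

Orientations are given as a unit quaternion [w, x, y, z].
In Python, from rig import state, camera, job_done, tcp_to_grasp gives the robot as it stands.
- The arm moves only by the tool carry_out, never from a script. Its argument "moves" is a list of rows, each an object of numbers: "dx", "dy", "dz": the shift along the tool's x, y, z in m; "ax", "ay", "az": the turn, a rotation vector about the tool's x, y, z in rad. In form: [{"dx": .., "dy": .., "dz": .., "ax": .., "ay": .., "az": ..}, ...]. A call has 1 to 5 rows; each row is the pose to reach, as a shift and turn from the pose measured when the call began, along the tool's axes at that moment; what a row does not reach only later rows make up. A row lasts 1/12 s, in which the tool goes at most 41.7 mm and 7.16 degrees, less where a joint would pass 70% of its speed; a pose out of reach is approached as far as the arm can. A call with a gripper value outside its range is refused whole. "hand" is the finger opening in m, from 0 to 0.0854, set as the call begins (left out, the last holds). The fingers move at their own pace and stop on an object; "force" is the grip in N (left out, the last holds). Time passes only in rows, so rows that repeat a pose let the fingers close. It gives the time, the measured TCP pose, the force and the opening at its end, in the units of the state.
- state(): the state, without advancing time (a new reading comes with each control period).
- camera(name): name is "scene" or "side" or "wrist"; returns a dict with "frame" (400x640x3 uint8, red, green, blue), "intrinsics" (3x3 intrinsics, pixels), "pose" (4x4, takes a point from camera to world coordinates); the wrist camera has in their place "tool_from_camera" (4x4, takes a point from camera to tool coordinates, whose origin is the TCP and whose axes are the flange's). Camera axes: x right, y down, z forward; pixel columns grow to the right and rows downward; lengths in m; the calibration is good to about 2 mm. A picture is of the moment at which its call begins: read the wrist's pose just before it. There is no depth.
- job_done(): hands the job in, once; it reports no verdict.
The state is a dict: "t": time; "q": joint angles; "joint_velocities": joint speeds; "joint_torque": joint torques, N m; "tool_pos": TCP position; "tcp_rot": TCP orientation; "force": force on the tool from outside, world axes, zero at the start; "moment": the same for the moment, N m; "grip_width": finger opening in m.
Only numpy, scipy, OpenCV 4.12 (cv2) and the standard library are available. Lean on these libraries where they do the work, as an engineer would, in place of code of your own. Each camera call takes 0.05 s, during which the arm holds its last target.

## Working session

There is one attempt and no reset: what is moved stays moved. The work goes in short steps, Python scripts to look and compute and a tool call to move; the robot and the scene stay as the last step left them, time stands still between calls to the robot, and variables do not carry over. Pictures are saved under pics/ and viewed, and the job is handed in when it is done.

Besides the shell and the picture viewer there is one more tool, called after "Call:" in YAML: its name, and indented under it one key for each argument. carry_out: Moves the arm, as the interface text tells. Its arguments: {"type":"object","properties":{"moves":{"type":"array"},"hand":{"type":"number"},"force":{"type":"number"}},"required":["moves"]}

```bash
ls; mkdir -p pics
cat > h.py <<'E'
import numpy as np, cv2, json
from rig import state, camera, job_done, tcp_to_grasp
from scipy.spatial.transform import Rotation as R
def snap(name,fn):
    s=state(); c=camera(name); cv2.imwrite(f'pics/{fn}.png',c['frame'][:,:,::-1])
    if 'pose' not in c:
        T=np.eye(4); w,x,y,z=s['tcp_rot']; T[:3,:3]=R.from_quat([x,y,z,w]).as_matrix(); T[:3,3]=s['tool_pos']
        c['pose']=T@c['tool_from_camera']
    np.savez(f'pics/{fn}.npz',K=c['intrinsics'],P=c['pose']); return c
def load(fn):
    d=np.load(f'pics/{fn}.npz'); return d['K'],d['P']
def ray(fn,u,v,z):
    K,P=load(fn); d=P[:3,:3]@np.linalg.inv(K)@np.array([u,v,1.]); o=P[:3,3]
    return o+d*(z-o[2])/d[2]
def proj(fn,p):
    K,P=load(fn); q=np.linalg.inv(P)@np.append(p,1); q=K@q[:3]; return q[:2]/q[2]
E
python3 - <<'E'
from h import *
s=state(); print(s, tcp_to_grasp)
snap('scene','s0'); snap('side','d0'); snap('wrist','w0')
for n in('s0','d0','w0'): print(load(n))
E
```

```text
pics
{'t': 0.0, 'q': array([ 1.03019378,  0.38382986,  0.04385751,  1.59959002, -0.0178724 ,
        1.16118562, -0.04990479]), 'joint_velocities': array([-1.17154964e-03,  8.63445688e-04,  1.53992745e-03, -2.93562654e-03,
       -6.34187427e-04,  8.81720597e-04,  1.36892628e-05]), 'joint_torque': array([ 6.14429136e-04, -4.33465111e+01,  1.02459624e+00, -2.49514210e+01,
        1.05722857e-02,  1.13779429e-02,  1.14784871e-05]), 'tool_pos': array([ 0.27807676, -0.58646945,  0.22988343]), 'tcp_rot': array([-1.25616836e-03,  9.75582840e-01,  2.19627879e-01, -3.72253600e-04]), 'force': array([-0.393478  , -0.17260057,  1.53833308]), 'moment': array([-0.02581335, -0.00889103,  0.00637798]), 'grip_width': 0.08582643959670488} 0.0187
(array([[401.01415609,   0.        , 321.35398761],
       [  0.        , 401.01415609, 199.91692426],
       [  0.        ,   0.        ,   1.        ]]), array([[-0.27720613,  0.69915537, -0.65904364,  1.22102709],
       [ 0.96080811,  0.20019404, -0.19175537,  0.23574036],
       [-0.00213019, -0.68637024, -0.72724917,  0.78848333],
       [ 0.        ,  0.        ,  0.        ,  1.        ]]))
(array([[474.73603108,   0.        , 312.10053115],
       [  0.        , 474.73603108, 204.04445169],
       [  0.        ,   0.        ,   1.        ]]), array([[-0.76311817, -0.47525386,  0.437932  ,  0.06214618],
       [-0.64621865,  0.56872659, -0.5088728 ,  0.62152325],
       [-0.00721981, -0.6713299 , -0.7411235 ,  0.86969461],
       [ 0.        ,  0.        ,  0.        ,  1.        ]]))
(array([[312.15492067,   0.        , 324.14725361],
       [  0.        , 312.15492067, 198.04439029],
       [  0.        ,   0.        ,   1.        ]]), array([[ 0.42797809, -0.86291455, -0.26872521,  0.34695974],
       [-0.90378434, -0.40958651, -0.12414814, -0.55365989],
       [-0.00293699,  0.29600231, -0.95518271,  0.37242546],
       [ 0.        ,  0.        ,  0.        ,  1.        ]]))
```

View pics/s0.png

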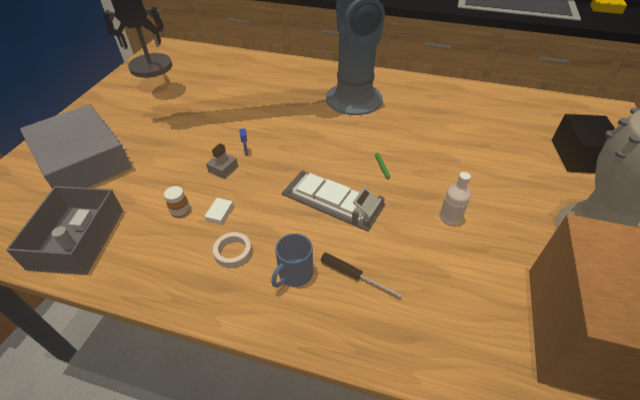

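View pics/d0.png

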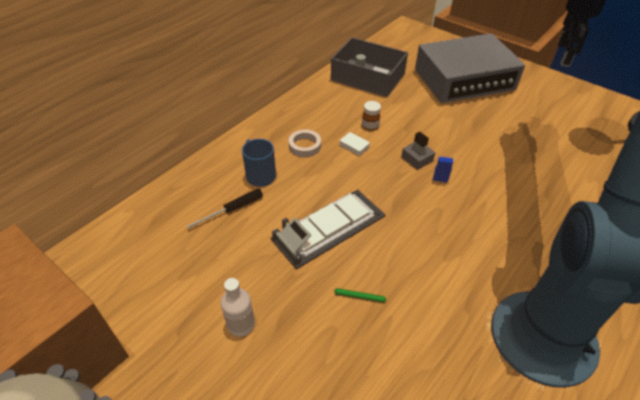

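View pics/w0.png

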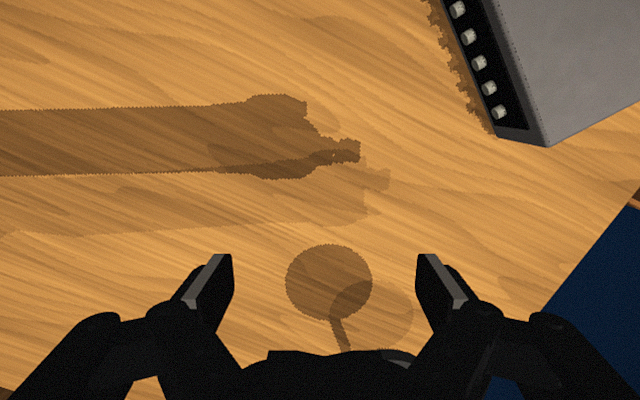

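Scene shows the jig around (335,198), flap at its right end, and the stand with the black-gripped spacer at (222,162). The blue decoy is at (244,140). I'll zoom in on these.

Run:
```python
import cv2,numpy as np
a=cv2.imread('pics/s0.png')[160:240,270:400]; a=cv2.resize(a,None,fx=6,fy=6,interpolation=cv2.INTER_CUBIC); cv2.imwrite('pics/s0j.png',a)
a=cv2.imread('pics/d0.png')[180:275,260:395]; a=cv2.resize(a,None,fx=5,fy=5,interpolation=cv2.INTER_CUBIC)
cv2.imwrite('pics/d0j.png',a)
b=cv2.imread('pics/s0.png')[120:190,190:270]; b=cv2.resize(b,None,fx=5,fy=5,interpolation=cv2.INTER_CUBIC)
c=cv2.imread('pics/d0.png')[120:190,385:465]; c=cv2.resize(c,None,fx=5,fy=5,interpolation=cv2.INTER_CUBIC)
cv2.imwrite('pics/st0.png',np.hstack([b,c]))
```

```text
(no output)
```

View pics/s0j.png

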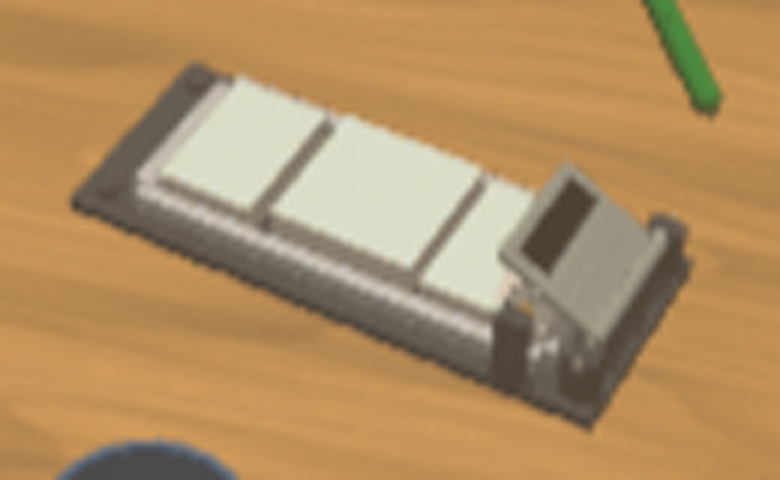

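View pics/d0j.png

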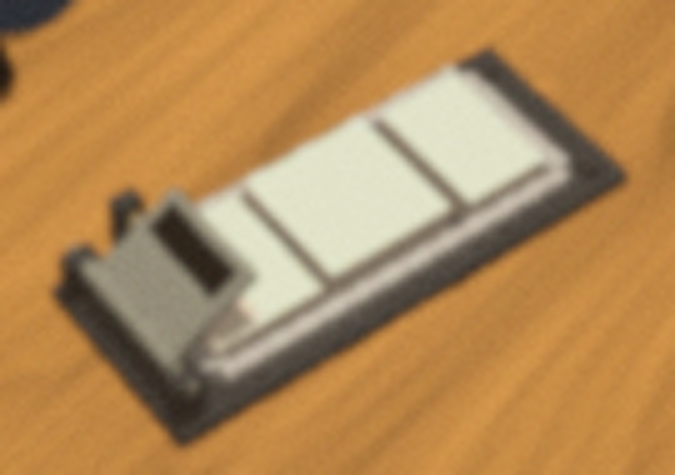

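View pics/st0.png

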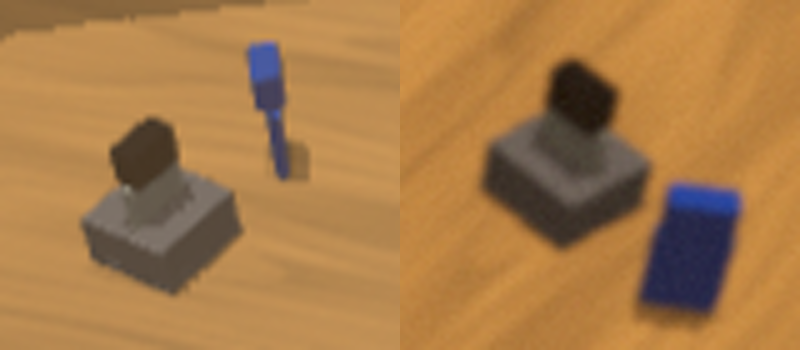

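Run:
```python
from h import *
for fn,pts in (('s0',[(302.5,170.3),(282,193.8),(368.7,231.7),(385,203.7)]),('d0',[(358,189.6),(385,215.6),(296.4,269),(271.6,238)])):
    P=[ray(fn,u,v,.006)[:2] for u,v in pts]; print(fn,np.round(P,4).tolist(), np.mean(P,0), [np.linalg.norm(P[i]-P[(i+1)%4]).round(3) for i in range(4)])
# stand top corners z=.032
S=[(81,222),(160,258),(235,192)]; D=[(485,150),(565,210),(650,162),(572,105)]
P=[ray('s0',190+u/5,120+v/5,.032)[:2] for u,v in S];print('stand s',np.round(P,4).tolist())
P=[ray('d0',385+(u-400)/5,120+v/5,.032)[:2] for u,v in D];print('stand d',np.round(P,4).tolist(),np.mean(P,0))
# grip block top corners z=.082
P=[ray('d0',385+(u-400)/5,120+v/5,.082)[:2] for u,v in [(550,75),(570,58),(618,95),(605,112)]];print('grip d',np.round(P,4).tolist(),np.mean(P,0))
P=[ray('s0',190+u/5,120+v/5,.082)[:2] for u,v in [(110,152),(152,118),(175,125),(135,160)]];print('grip s',np.round(P,4).tolist(),np.mean(P,0))
```

```text
s0 [[0.414, -0.0554], [0.5194, -0.08], [0.5842, 0.1732], [0.4786, 0.1959]] [0.49907303 0.05844165] [np.float64(0.108), np.float64(0.261), np.float64(0.108), np.float64(0.259)]
d0 [[0.5154, -0.0832], [0.4142, -0.0551], [0.4751, 0.1966], [0.5759, 0.1691]] [0.49515128 0.05683793] [np.float64(0.105), np.float64(0.259), np.float64(0.105), np.float64(0.259)]
stand s [[0.4924, -0.3157], [0.5075, -0.2594], [0.4445, -0.2425]]
stand d [[0.4992, -0.2538], [0.442, -0.2408], [0.4273, -0.3013], [0.4833, -0.3147]] [ 0.4629436  -0.27764935]
grip d [[0.4793, -0.2719], [0.4787, -0.2903], [0.4443, -0.2805], [0.4424, -0.2648]] [ 0.46119196 -0.27686099]
grip s [[0.4839, -0.2909], [0.4505, -0.2818], [0.4526, -0.2667], [0.4863, -0.2746]] [ 0.46833473 -0.27850412]
```

```bash
cat >> h.py <<'E'
def plan(p,yaw_deg,n=None,tilt=None):
    s=state(); w,x,y,z=s['tcp_rot']; r=R.from_quat([x,y,z,w]); t=np.radians(yaw_deg)
    c,sn=np.cos(t),np.sin(t); M=np.array([[c,sn,0],[sn,-c,0],[0,0,-1]])
    d=r.inv().apply(np.array(p)-s['tool_pos']); a=(r.inv()*R.from_matrix(M)).as_rotvec()
    k=max(np.linalg.norm(d)/.040,np.degrees(np.linalg.norm(a))/7)
    print('t',round(s['t'],2),'pos',np.round(s['tool_pos'],4),'F',np.round(s['force'],1),'w',round(s['grip_width'],4)); print('full',np.round(d,4),np.round(a,4),'rows',round(k,2))
def jw(x,y,z,c=(0.497,0.0577),yaw=-14.07):
    t=np.radians(yaw); return np.array([c[0]+x*np.cos(t)-y*np.sin(t), c[1]+x*np.sin(t)+y*np.cos(t), z])
E
python3 - <<'E'
from h import *
plan([0.417,-0.265,0.23],-15)
print(jw(-.05,0,.2), jw(0,.08,.1))
E
```

```text
t 0.15 pos [ 0.2782 -0.5866  0.2302] F [-1.2 -0.1  0.5] w 0.0854
full [ 0.2633 -0.2311  0.0006] [-0.002   0.0009  0.7047] rows 8.76
[0.44850003 0.06985536 0.2       ] [0.51644857 0.13529996 0.1       ]
```

Call:
carry_out:
  moves:
    - {"dx":0.029,"dy":-0.026,"dz":0,"az":0.078}
    - {"dx":0.058,"dy":-0.051,"dz":0,"az":0.157}
    - {"dx":0.088,"dy":-0.077,"dz":0,"az":0.235}
    - {"dx":0.117,"dy":-0.103,"dz":0,"az":0.313}
    - {"dx":0.146,"dy":-0.128,"dz":0,"az":0.392}

```text
schema error: expected keys dx, dy, dz, ax, ay, az
```

Run:
```python
from h import *
plan([0.417,-0.265,0.23],-15)
```

```text
t 0.15 pos [ 0.2782 -0.5866  0.2302] F [-1.2 -0.1  0.5] w 0.0854
full [ 0.2633 -0.2311  0.0006] [-0.002   0.0009  0.7047] rows 8.76
```

Call:
carry_out:
  moves:
    - {"dx":0.029,"dy":-0.026,"dz":0,"ax":0,"ay":0,"az":0.078}
    - {"dx":0.058,"dy":-0.051,"dz":0,"ax":0,"ay":0,"az":0.157}
    - {"dx":0.088,"dy":-0.077,"dz":0,"ax":0,"ay":0,"az":0.235}
    - {"dx":0.117,"dy":-0.103,"dz":0,"ax":0,"ay":0,"az":0.313}
    - {"dx":0.146,"dy":-0.128,"dz":0,"ax":0,"ay":0,"az":0.392}

```text
t: 0.57
tool_pos: [0.3554, -0.4063, 0.23]
tcp_rot: [-0.001, 1.0, 0.023, -0.001]
force: [0.6, -0.6, -0.4]
grip_width: 0.0856
```

Run:
```python
from h import *
plan([0.417,-0.265,0.23],-15)
```

```text
t 0.57 pos [ 0.3554 -0.4063  0.23  ] F [ 0.6 -0.6 -0.4] w 0.0856
full [ 0.0681 -0.1383  0.0002] [-0.0024  0.0018  0.3085] rows 3.85
```

Call:
carry_out:
  moves:
    - {"dx":0.017,"dy":-0.034,"dz":0,"ax":0,"ay":0,"az":0.077}
    - {"dx":0.034,"dy":-0.069,"dz":0,"ax":0,"ay":0,"az":0.154}
    - {"dx":0.051,"dy":-0.104,"dz":0,"ax":0,"ay":0,"az":0.231}
    - {"dx":0.068,"dy":-0.138,"dz":0,"ax":0,"ay":0,"az":0.308}
    - {"dx":0.068,"dy":-0.138,"dz":0,"ax":0,"ay":0,"az":0.308}

```text
t: 0.98
tool_pos: [0.421, -0.2557, 0.2301]
tcp_rot: [-0.004, 0.992, -0.125, -0.0]
force: [0.8, 0.4, -0.1]
grip_width: 0.0852
```

Run:
```python
from h import *
snap('wrist','w1'); plan(jw(-.055,0.0,.25),-14)
```

```text
t 1.03 pos [ 0.4192 -0.2599  0.2302] F [ 0.2 -0.6  1.3] w 0.0851
full [-0.0585 -0.3268 -0.0185] [-0.0037  0.002  -0.0065] rows 8.31
```

View pics/w1.png

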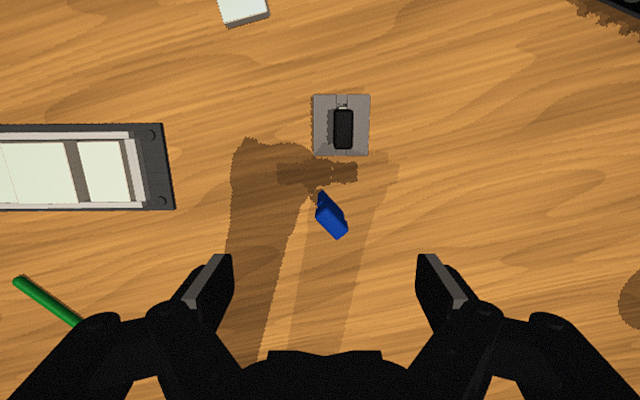

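Run:
```python
from h import *
b=cv2.resize(cv2.imread('pics/w1.png')[85:165,300:385],None,fx=7,fy=7,interpolation=cv2.INTER_CUBIC); cv2.imwrite('pics/w1c.png',b)
P=[ray('w1',u,v,.032)[:2] for u,v in [(313,94),(370,94),(369,155.5),(313,155.5)]];print(np.round(P,4).tolist(),np.mean(P,0))
P=[ray('w1',u,v,.082)[:2] for u,v in [(334,109),(352.5,109),(353,149),(333.5,149)]];print(np.round(P,4).tolist(),np.mean(P,0))
```

```text
[[0.5044, -0.2627], [0.4898, -0.3198], [0.4275, -0.3056], [0.4426, -0.2461]] [ 0.46608762 -0.2835374 ]
[[0.486, -0.2793], [0.4819, -0.2954], [0.4469, -0.2879], [0.4514, -0.2704]] [ 0.46657022 -0.28323999]
```

Call:
carry_out:
  moves:
    - {"dx":-0.008,"dy":-0.036,"dz":-0.002,"ax":0,"ay":0,"az":0}
    - {"dx":-0.015,"dy":-0.073,"dz":-0.005,"ax":0,"ay":0,"az":0}
    - {"dx":-0.022,"dy":-0.109,"dz":-0.007,"ax":0,"ay":0,"az":0}
    - {"dx":-0.029,"dy":-0.145,"dz":-0.01,"ax":0,"ay":0,"az":0}
    - {"dx":-0.036,"dy":-0.182,"dz":-0.012,"ax":0,"ay":0,"az":0}
  hand: 0

```text
t: 1.45
tool_pos: [0.4291, -0.0747, 0.243]
tcp_rot: [-0.002, 0.992, -0.126, -0.001]
force: [0.7, 0.6, -0.3]
grip_width: 0.0253
```

View pics/w1c.png

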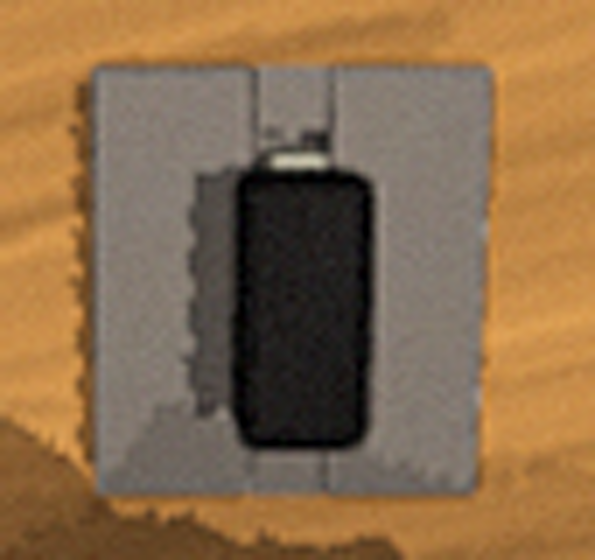

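Run:
```python
from h import *
plan(jw(-.055,0.0,.25),-14)
```

```text
t 1.45 pos [ 0.4291 -0.0747  0.243 ] F [ 0.7  0.6 -0.3] w 0.0253
full [-0.0224 -0.1448 -0.0065] [-0.0031  0.0017 -0.0088] rows 3.67
```

Call:
carry_out:
  moves:
    - {"dx":-0.006,"dy":-0.036,"dz":-0.002,"ax":0,"ay":0,"az":-0.002}
    - {"dx":-0.011,"dy":-0.072,"dz":-0.003,"ax":0,"ay":0,"az":-0.004}
    - {"dx":-0.017,"dy":-0.109,"dz":-0.005,"ax":0,"ay":0,"az":-0.006}
    - {"dx":-0.022,"dy":-0.145,"dz":-0.006,"ax":0,"ay":0,"az":-0.009}
    - {"dx":-0.022,"dy":-0.145,"dz":-0.006,"ax":0,"ay":0,"az":-0.009}

```text
t: 1.87
tool_pos: [0.4446, 0.079, 0.2505]
tcp_rot: [-0.004, 0.993, -0.116, 0.0]
force: [1.0, 1.1, -0.9]
grip_width: -0.0
```

Run:
```python
from h import *
camera('scene'); camera('scene')
snap('wrist','w2'); plan(jw(-.055,0.0,.25),-14)
```

```text
t 2.02 pos [0.4441 0.0701 0.2492] F [-0.5 -0.6 -0.7] w 0.0002
full [-0.0007 -0.0009 -0.0008] [-0.0021  0.0021  0.0001] rows 0.03
```

View pics/w2.png

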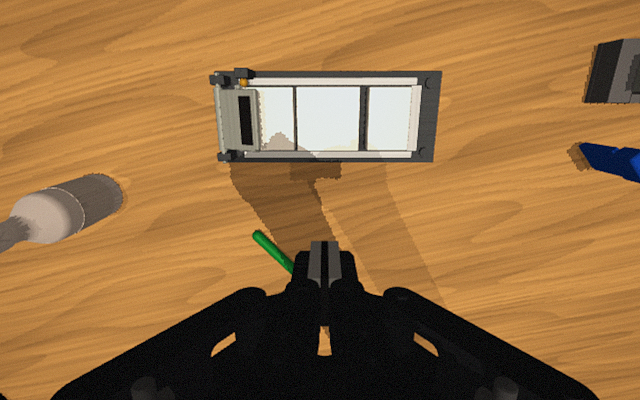

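Run:
```python
import cv2
b=cv2.resize(cv2.imread('pics/w2.png')[60:170,205:325],None,fx=6.5,fy=5.4,interpolation=cv2.INTER_CUBIC); cv2.imwrite('pics/w2a.png',b)
b=cv2.resize(cv2.imread('pics/w2.png')[60:170,325:445],None,fx=6.5,fy=5.4,interpolation=cv2.INTER_CUBIC); cv2.imwrite('pics/w2b.png',b)
```

```text
(no output)
```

View pics/w2a.png

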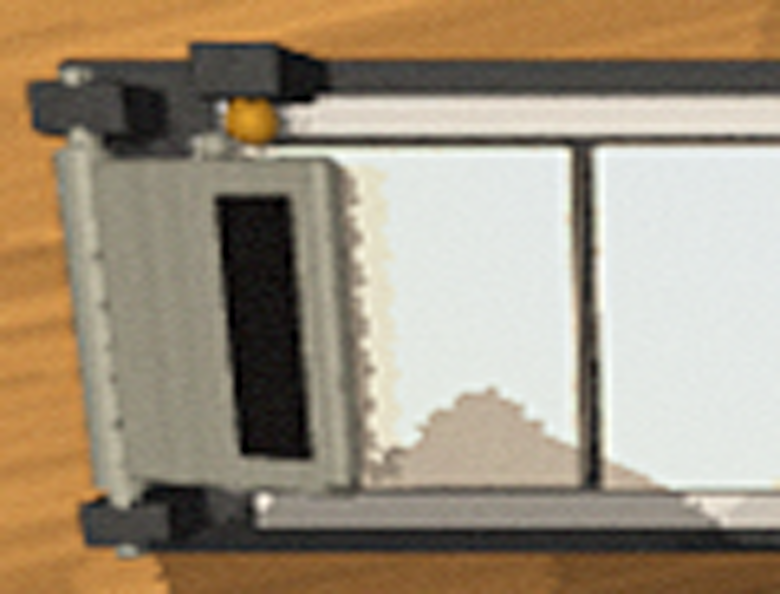

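View pics/w2b.png

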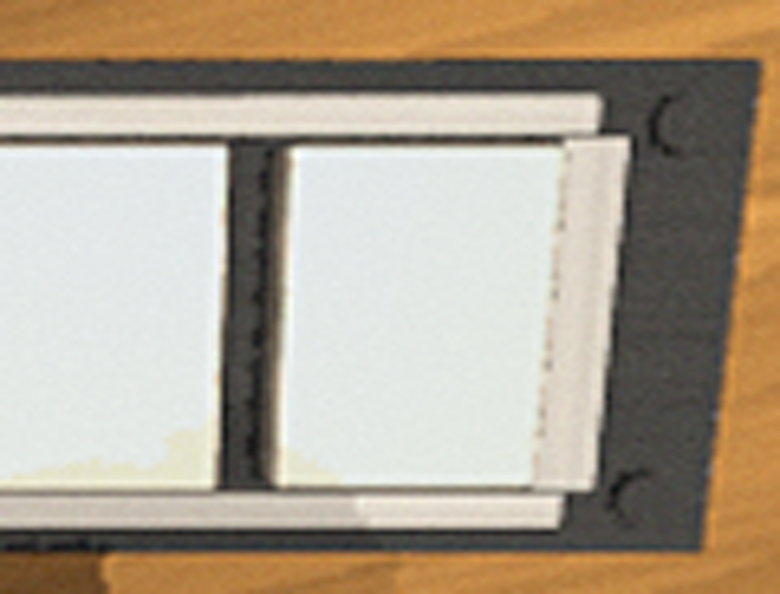

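Run:
```python
from h import *
from scipy.optimize import least_squares
obs=[((.035,.035,.033),(296.8,86.9)),((-.035,.035,.033),(298.1,150.4)),((.035,-.035,.033),(360.1,87.2)),((-.035,-.035,.033),(358.4,150.4)),
((.035,-.0455,.028),(369.6,87.2)),((-.035,-.0455,.028),(366.8,150.2)),((.035,-.0925,.028),(411.9,87.2)),((-.035,-.0925,.028),(407.3,150)),
((.053,-.131,.008),(441.9,71.5)),((-.053,-.131,.008),(433,161.9))]
f=lambda q:np.concatenate([proj('w2',jw(*p,c=q[:2],yaw=q[2]))-o for p,o in obs])
r=least_squares(f,[.497,.0577,-14]);print(r.x,np.round(r.fun,1))
c,yw=r.x[:2],r.x[2]
# flap: free edge corner/pad centre
o=np.array([205+263/6.5,60+327/5.4])
for th in np.arange(0.3,.75,.05):
    y=.120-(.04*np.cos(th)-.003*np.sin(th)); z=.032+.04*np.sin(th)+.003*np.cos(th)
    print(round(th,2),round(y,4),round(z,4),proj('w2',jw(0,y,z,c=c,yaw=yw))-o)
```

```text
[  0.49762426   0.05589834 -13.83156419] [-1.  -0.3 -0.6  0.7  0.3 -0.6 -0.1  0.8 -0.1 -0.4  0.1  0.3  0.4 -0.4
 -0.   0.5  0.8 -0.7  0.1  0.7]
0.3 0.0827 0.0467 [5.79787348 0.01107955]
0.35 0.0835 0.0485 [4.67866576 0.11575087]
0.4 0.0843 0.0503 [3.47090022 0.21913465]
0.45 0.0853 0.0521 [2.17669581 0.32091115]
0.5 0.0863 0.0538 [0.79853507 0.42075669]
0.55 0.0875 0.0555 [-0.66072961  0.51834512]
0.6 0.0887 0.0571 [-2.19787225  0.61334932]
0.65 0.09 0.0586 [-3.80929223  0.70544282]
0.7 0.0913 0.0601 [-5.49101619  0.79430159]
```

```bash
sed -i 's/c=(0.497,0.0577),yaw=-14.07/c=(0.4976,0.0559),yaw=-13.83/' h.py
python3 - <<'E'
from h import *
plan(jw(0,0.083,.085),-13.83)
E
```

```text
t 2.02 pos [0.4441 0.0701 0.2492] F [-0.5 -0.6 -0.7] w 0.0002
full [ 0.0554 -0.0819  0.1643] [-0.0021  0.0021 -0.0028] rows 4.79
```

Call:
carry_out:
  moves:
    - {"dx":0.012,"dy":-0.018,"dz":0.033,"ax":0,"ay":0,"az":0}
    - {"dx":0.023,"dy":-0.034,"dz":0.066,"ax":0,"ay":0,"az":0}
    - {"dx":0.035,"dy":-0.05,"dz":0.099,"ax":-0.001,"ay":0.001,"az":-0.001}
    - {"dx":0.046,"dy":-0.067,"dz":0.132,"ax":-0.002,"ay":0.002,"az":-0.003}
    - {"dx":0.055,"dy":-0.082,"dz":0.164,"ax":-0.002,"ay":0.002,"az":-0.003}

```text
t: 2.43
tool_pos: [0.5185, 0.1336, 0.0832]
tcp_rot: [0.001, 0.992, -0.123, 0.0]
force: [0.5, -0.2, 0.5]
grip_width: 0.0001
```

Run:
```python
from h import *
snap('side','d1');snap('scene','s1')
plan(jw(0,0.083,.036),-13.83)
a=cv2.imread('pics/d1.png')[140:275,250:400]; a=cv2.resize(a,None,fx=4,fy=4,interpolation=cv2.INTER_CUBIC)
cv2.imwrite('pics/d1c.png',a)
```

```text
t 2.53 pos [0.5134 0.1344 0.0778] F [-1.5 -0.3 -0.2] w -0.0004
full [ 0.004  -0.0032  0.0417] [ 0.005   0.013  -0.0015] rows 1.05
```

View pics/d1c.png

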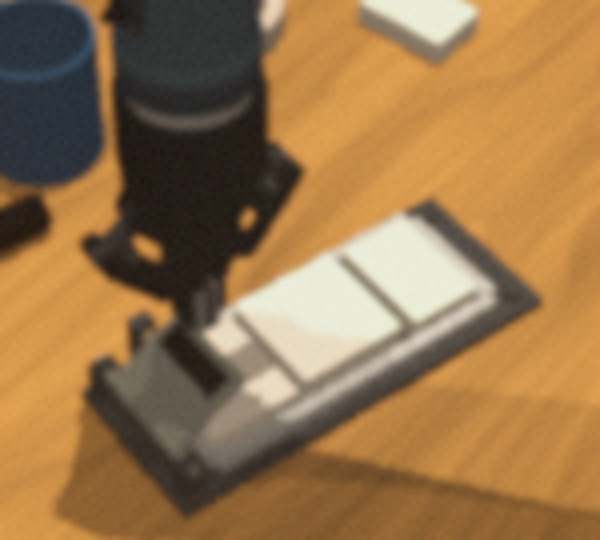

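Call:
carry_out:
  moves:
    - {"dx":0.003,"dy":-0.003,"dz":0.008,"ax":0.005,"ay":0.012,"az":-0.001}
    - {"dx":0.004,"dy":-0.003,"dz":0.016,"ax":0.005,"ay":0.012,"az":-0.001}
    - {"dx":0.004,"dy":-0.003,"dz":0.024,"ax":0.005,"ay":0.012,"az":-0.001}
    - {"dx":0.004,"dy":-0.003,"dz":0.03,"ax":0.005,"ay":0.012,"az":-0.001}

```text
t: 2.87
tool_pos: [0.5185, 0.1337, 0.0488]
tcp_rot: [0.001, 0.993, -0.122, 0.0]
force: [-2.1, -3.7, 9.5]
grip_width: -0.0001
```

Run:
```python
from h import *
plan(jw(0,0.083,.036),-13.83)
```

```text
t 2.87 pos [0.5185 0.1337 0.0488] F [-2.1 -3.7  9.5] w -0.0001
full [-0.0017 -0.0025  0.0128] [ 0.0022 -0.0009 -0.0031] rows 0.33
```

Contact at about 9 N; continuing down.

Call:
carry_out:
  moves:
    - {"dx":-0.001,"dy":-0.002,"dz":0.004,"ax":0,"ay":0,"az":0}
    - {"dx":-0.001,"dy":-0.002,"dz":0.007,"ax":0,"ay":0,"az":0}
    - {"dx":-0.001,"dy":-0.002,"dz":0.01,"ax":0,"ay":0,"az":0}
    - {"dx":-0.001,"dy":-0.002,"dz":0.013,"ax":0,"ay":0,"az":0}
    - {"dx":-0.001,"dy":-0.002,"dz":0.014,"ax":0,"ay":0,"az":0}

```text
t: 3.28
tool_pos: [0.5182, 0.1357, 0.035]
tcp_rot: [0.001, 0.993, -0.122, 0.001]
force: [-2.9, -1.8, 8.8]
grip_width: 0.0002
```

Run:
```python
from h import *
plan(jw(0,0.083,.034),-13.83)
```

```text
t 3.28 pos [0.5182 0.1357 0.035 ] F [-2.9 -1.8  8.8] w 0.0002
full [-0.001  -0.0006  0.001 ] [ 0.0023 -0.0015 -0.0032] rows 0.04
```

Call:
carry_out:
  moves:
    - {"dx":0,"dy":0,"dz":0.002,"ax":0,"ay":0,"az":0}
    - {"dx":0,"dy":0,"dz":0.003,"ax":0,"ay":0,"az":0}
    - {"dx":0,"dy":0,"dz":0.003,"ax":0,"ay":0,"az":0}

```text
t: 3.53
tool_pos: [0.5183, 0.1357, 0.0347]
tcp_rot: [0.002, 0.993, -0.122, 0.0]
force: [-5.9, -2.8, 18.6]
grip_width: -0.0001
```

Run:
```python
from h import *
plan(jw(-.06,-0.02,.25),-13.83)
```

```text
t 3.53 pos [0.5183 0.1357 0.0347] F [-5.9 -2.8 18.6] w -0.0001
full [-0.0605  0.1036 -0.2149] [ 0.0046 -0.0012 -0.0031] rows 6.15
```

Call:
carry_out:
  moves:
    - {"dx":0,"dy":0,"dz":-0.035,"ax":0,"ay":0,"az":0}
    - {"dx":0,"dy":0,"dz":-0.07,"ax":0,"ay":0,"az":0}
    - {"dx":0,"dy":0.02,"dz":-0.1,"ax":0,"ay":0,"az":0}
    - {"dx":-0.02,"dy":0.04,"dz":-0.13,"ax":0,"ay":0,"az":0}
    - {"dx":-0.03,"dy":0.07,"dz":-0.15,"ax":0,"ay":0,"az":0}
  hand: 0.07

```text
t: 3.95
tool_pos: [0.4727, 0.0789, 0.188]
tcp_rot: [0.001, 0.993, -0.119, 0.002]
force: [0.0, -0.2, 1.0]
grip_width: 0.0602
```

Run:
```python
from h import *
plan([0.43,-0.273,.18],-13.8)
snap('wrist','w3')
snap('side','d3'); a=cv2.imread('pics/d3.png')[140:275,250:400]; a=cv2.resize(a,None,fx=4,fy=4,interpolation=cv2.INTER_CUBIC)
cv2.imwrite('pics/d3c.png',a)
```

```text
t 3.95 pos [0.4727 0.0789 0.188 ] F [ 0.  -0.2  1. ] w 0.0602
full [0.0419 0.3519 0.0085] [ 0.001  -0.0043  0.0016] rows 8.86
```

View pics/d3c.png

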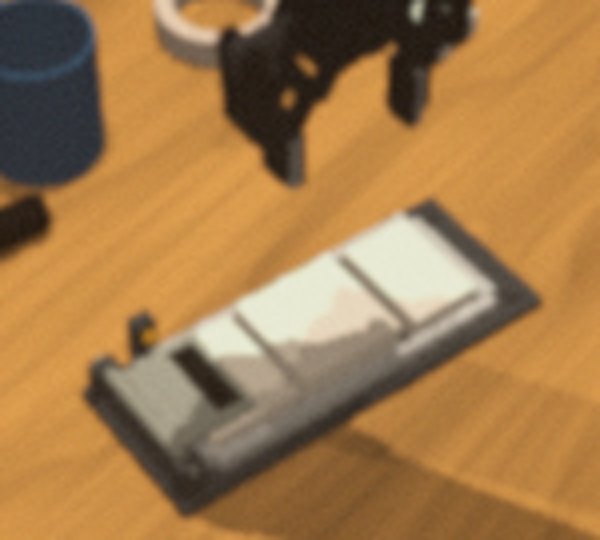

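View pics/w3.png

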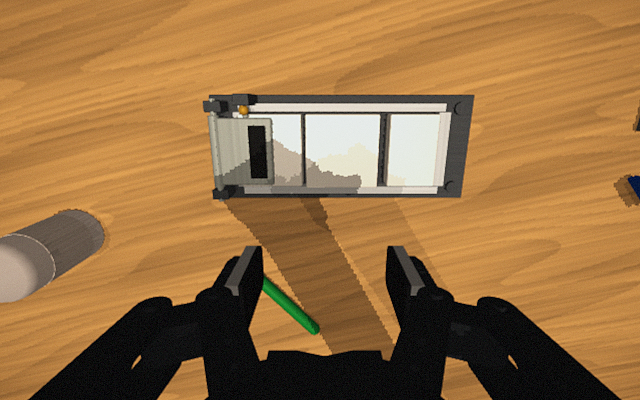

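Run:
```python
from h import *
print(ray('s0',246.5,155.5,0), ray('d0',385+270/5,120+308/5,0), ray('w1',345,238,0))
```

```text
[ 0.39146007 -0.24071563  0.        ] [ 0.37565462 -0.24472857  0.        ] [ 0.32325846 -0.25599023  0.        ]
```

Call:
carry_out:
  moves:
    - {"dx":0.005,"dy":0.039,"dz":0.001,"ax":0,"ay":0,"az":0}
    - {"dx":0.009,"dy":0.078,"dz":0.002,"ax":0,"ay":0,"az":0}
    - {"dx":0.014,"dy":0.117,"dz":0.003,"ax":0,"ay":-0.002,"az":0}
    - {"dx":0.019,"dy":0.156,"dz":0.004,"ax":0,"ay":-0.004,"az":0}
    - {"dx":0.023,"dy":0.195,"dz":0.005,"ax":0.001,"ay":-0.004,"az":0.002}

```text
t: 4.47
tool_pos: [0.4465, -0.1239, 0.1842]
tcp_rot: [0.003, 0.992, -0.125, 0.001]
force: [1.1, -0.4, -0.4]
grip_width: 0.0698
```

Run:
```python
from h import *
plan([0.42,-0.271,.18],-13.8)
```

```text
t 4.47 pos [ 0.4465 -0.1239  0.1842] F [ 1.1 -0.4 -0.4] w 0.0698
full [0.0108 0.1491 0.0051] [ 0.0054 -0.0035 -0.0095] rows 3.74
```

Call:
carry_out:
  moves:
    - {"dx":0.003,"dy":0.039,"dz":0.001,"ax":0,"ay":0,"az":-0.002}
    - {"dx":0.006,"dy":0.078,"dz":0.003,"ax":0.002,"ay":0,"az":-0.004}
    - {"dx":0.009,"dy":0.117,"dz":0.004,"ax":0.004,"ay":-0.002,"az":-0.008}
    - {"dx":0.011,"dy":0.149,"dz":0.005,"ax":0.005,"ay":-0.003,"az":-0.009}
    - {"dx":0.011,"dy":0.149,"dz":0.005,"ax":0.005,"ay":-0.003,"az":-0.009}

```text
t: 4.88
tool_pos: [0.4173, -0.2791, 0.1793]
tcp_rot: [0.002, 0.992, -0.126, -0.0]
force: [0.6, -0.6, 0.2]
grip_width: 0.0699
```

Run:
```python
from h import *
camera('scene');camera('scene');camera('scene')
snap('wrist','w4'); plan([0.466,-0.2825,.12],-13.8)
b=cv2.resize(cv2.imread('pics/w4.png')[60:220,240:440],None,fx=4,fy=4,interpolation=cv2.INTER_CUBIC);cv2.imwrite('pics/w4c.png',b[:600])
```

```text
t 5.08 pos [ 0.4207 -0.2693  0.1793] F [ 0.   0.6 -0.9] w 0.0702
full [0.0472 0.0022 0.0593] [-0.0009  0.0004  0.0015] rows 1.9
```

View pics/w4c.png

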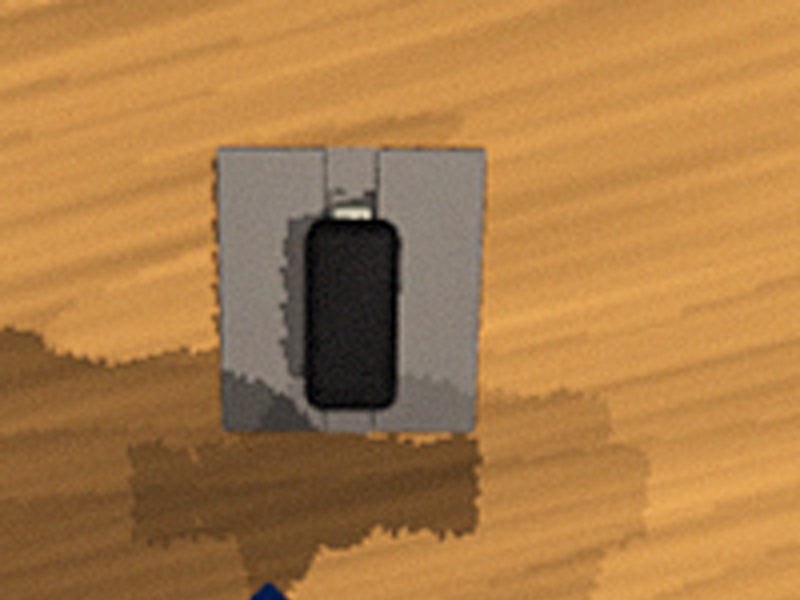

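Run:
```python
from h import *
g=lambda pts,z:[ray('w4',240+u/4,60+v/4,z)[:2] for u,v in pts]
P=g([(218,149),(486,149),(474,431),(223,431)],.032);print(np.round(P,4).tolist(),np.mean(P,0))
P=g([(306,220),(400,220),(398,409),(306,409)],.082);print(np.round(P,4).tolist(),np.mean(P,0)); P=np.array(P)
d=(P[0]+P[1]-P[2]-P[3]);print(np.degrees(np.arctan2(d[1],d[0])))
# target: block centre, grasp point z = .006+.063=.069 -> TCP .0505
c=P.mean(0); plan([c[0],c[1],.051],-13.8)
```

```text
[[0.5036, -0.2626], [0.4894, -0.3201], [0.4281, -0.3043], [0.4423, -0.2469]] [ 0.4658238 -0.2834716]
[[0.4859, -0.2795], [0.4817, -0.2964], [0.4473, -0.288], [0.4515, -0.2707]] [ 0.46661582 -0.28364922]
-13.976921121446543
t 5.08 pos [ 0.4207 -0.2693  0.1793] F [ 0.   0.6 -0.9] w 0.0702
full [0.0481 0.0032 0.1283] [-0.0009  0.0004  0.0015] rows 3.43
```

Call:
carry_out:
  moves:
    - {"dx":0.024,"dy":0.002,"dz":0.03,"ax":0,"ay":0,"az":0}
    - {"dx":0.048,"dy":0.003,"dz":0.06,"ax":0,"ay":0,"az":0.001}
    - {"dx":0.048,"dy":0.003,"dz":0.09,"ax":0,"ay":0,"az":0.001}
    - {"dx":0.048,"dy":0.003,"dz":0.115,"ax":0,"ay":0,"az":0.001}
    - {"dx":0.048,"dy":0.003,"dz":0.128,"ax":0,"ay":0,"az":0.001}

```text
t: 5.5
tool_pos: [0.4658, -0.2791, 0.0477]
tcp_rot: [-0.002, 0.993, -0.118, -0.003]
force: [-0.7, 0.6, 0.3]
grip_width: 0.07
```

Run:
```python
from h import *
camera('scene');camera('scene')
plan([.4664,-.2836,.051],-13.9)
```

```text
t 5.6 pos [ 0.465  -0.2792  0.0481] F [-0.3  0.1  0.2] w 0.0702
full [ 0.0024  0.0039 -0.003 ] [-0.0042  0.0073  0.0064] rows 0.14
```

Call:
carry_out:
  moves:
    - {"dx":0.0024,"dy":0.0039,"dz":-0.003,"ax":-0.004,"ay":0.007,"az":0.006}
    - {"dx":0.0024,"dy":0.0039,"dz":-0.003,"ax":-0.004,"ay":0.007,"az":0.006}

```text
t: 5.77
tool_pos: [0.468, -0.2829, 0.0523]
tcp_rot: [0.0, 0.993, -0.12, 0.001]
force: [-0.3, -0.2, -0.2]
grip_width: 0.0702
```

Run:
```python
from h import *
plan([.4664,-.2836,.051],-13.9)
```

```text
t 5.77 pos [ 0.468  -0.2829  0.0523] F [-0.3 -0.2 -0.2] w 0.0702
full [-0.0014  0.001   0.0013] [-0.0001 -0.0021  0.0023] rows 0.05
```

Good enough; close.

Call:
carry_out:
  moves:
    - {"dx":-0.0014,"dy":0.001,"dz":0.001,"ax":0,"ay":-0.002,"az":0.002}
    - {"dx":-0.0014,"dy":0.001,"dz":0.001,"ax":0,"ay":-0.002,"az":0.002}
    - {"dx":-0.0014,"dy":0.001,"dz":0.001,"ax":0,"ay":-0.002,"az":0.002}
    - {"dx":-0.0014,"dy":0.001,"dz":0.001,"ax":0,"ay":-0.002,"az":0.002}
    - {"dx":-0.0014,"dy":0.001,"dz":0.001,"ax":0,"ay":-0.002,"az":0.002}
  hand: 0
  force: 50

```text
t: 6.18
tool_pos: [0.4669, -0.2841, 0.0522]
tcp_rot: [0.0, 0.993, -0.121, 0.001]
force: [-0.3, 0.7, 3.6]
grip_width: 0.0176
```

Call:
carry_out:
  moves:
    - {"dx":0,"dy":0,"dz":0,"ax":0,"ay":0,"az":0}
    - {"dx":0,"dy":0,"dz":0,"ax":0,"ay":0,"az":0}

```text
t: 6.35
tool_pos: [0.4668, -0.2841, 0.0522]
tcp_rot: [0.0, 0.993, -0.121, 0.001]
force: [-0.1, -0.1, 0.5]
grip_width: 0.0174
```

Run:
```python
from h import *
print(state()['moment']); plan([.4664,-.2836,.15],-13.9)
```

```text
[0.0044336  0.04836186 0.00137624]
t 6.35 pos [ 0.4668 -0.2841  0.0522] F [-0.1 -0.1  0.5] w 0.0174
full [-0.0004 -0.0004 -0.0978] [ 0.0006 -0.0017 -0.0002] rows 2.45
```

Call:
carry_out:
  moves:
    - {"dx":0,"dy":0,"dz":-0.015,"ax":0,"ay":0,"az":0}
    - {"dx":0,"dy":0,"dz":-0.04,"ax":0,"ay":0,"az":0}
    - {"dx":0,"dy":0,"dz":-0.07,"ax":0,"ay":0,"az":0}
    - {"dx":0,"dy":0,"dz":-0.1,"ax":0,"ay":0,"az":0}
    - {"dx":0,"dy":0,"dz":-0.12,"ax":0,"ay":0,"az":0}

```text
t: 6.77
tool_pos: [0.4673, -0.2844, 0.1745]
tcp_rot: [0.001, 0.993, -0.121, 0.002]
force: [0.7, 0.3, -0.5]
grip_width: 0.0172
```

Run:
```python
from h import *
plan(jw(0,-.04025,.15),-13.83)
```

```text
t 6.77 pos [ 0.4673 -0.2844  0.1745] F [ 0.7  0.3 -0.5] w 0.0172
full [-0.0525 -0.2974  0.024 ] [ 0.0012 -0.0041 -0.0015] rows 7.57
```

Call:
carry_out:
  moves:
    - {"dx":-0.007,"dy":-0.037,"dz":0.003,"ax":0,"ay":0,"az":0}
    - {"dx":-0.013,"dy":-0.074,"dz":0.006,"ax":0,"ay":0,"az":0}
    - {"dx":-0.02,"dy":-0.111,"dz":0.009,"ax":0,"ay":-0.001,"az":0}
    - {"dx":-0.026,"dy":-0.148,"dz":0.012,"ax":0.001,"ay":-0.002,"az":-0.001}
    - {"dx":-0.033,"dy":-0.185,"dz":0.015,"ax":0.001,"ay":-0.003,"az":-0.001}

```text
t: 7.18
tool_pos: [0.4792, -0.0954, 0.1588]
tcp_rot: [0.0, 0.993, -0.121, 0.0]
force: [0.7, -0.2, -1.0]
grip_width: 0.0173
```

Run:
```python
from h import *
plan(jw(0,-.04025,.15),-13.83)
```

```text
t 7.18 pos [ 0.4792 -0.0954  0.1588] F [ 0.7 -0.2 -1. ] w 0.0173
full [-0.0184 -0.111   0.0087] [ 0.0003 -0.0006 -0.0011] rows 2.82
```

Call:
carry_out:
  moves:
    - {"dx":-0.007,"dy":-0.036,"dz":0.003,"ax":0,"ay":0,"az":0}
    - {"dx":-0.013,"dy":-0.074,"dz":0.006,"ax":0,"ay":0,"az":0}
    - {"dx":-0.018,"dy":-0.105,"dz":0.009,"ax":0,"ay":-0.001,"az":-0.001}
    - {"dx":-0.018,"dy":-0.111,"dz":0.009,"ax":0,"ay":-0.001,"az":-0.001}
    - {"dx":-0.018,"dy":-0.111,"dz":0.009,"ax":0,"ay":-0.001,"az":-0.001}

```text
t: 7.6
tool_pos: [0.488, 0.0205, 0.1494]
tcp_rot: [-0.0, 0.993, -0.117, -0.001]
force: [-0.6, -0.3, -1.2]
grip_width: 0.0172
```

Run:
```python
from h import *
camera('scene');camera('scene')
snap('wrist','w5');snap('side','d5');snap('scene','s5')
plan(jw(0,-.04025,.1),-13.83)
a=cv2.imread('pics/d5.png')[120:270,265:395]; a=cv2.resize(a,None,fx=3.5,fy=3.5,interpolation=cv2.INTER_CUBIC)
b=cv2.imread('pics/s5.png')[100:240,280:380]; b=cv2.resize(b,(343,525),interpolation=cv2.INTER_CUBIC)
b=cv2.resize(cv2.imread('pics/s5.png')[110:260,265:395],None,fx=3.5,fy=3.5,interpolation=cv2.INTER_CUBIC)
cv2.imwrite('pics/ds5.png',cv2.resize(np.hstack([a,b]),(798,460)))
```

```text
t 7.85 pos [0.4882 0.0142 0.1495] F [ 0.2 -0.5 -1. ] w 0.0172
full [-0.0008 -0.0026  0.0495] [ 0.0014  0.0007 -0.0041] rows 1.24
```

View pics/w5.png

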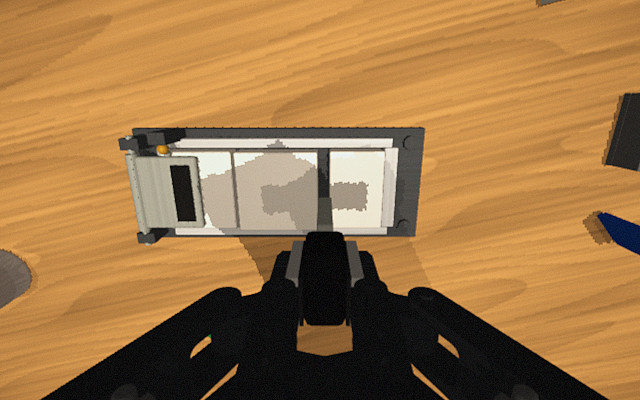

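View pics/ds5.png

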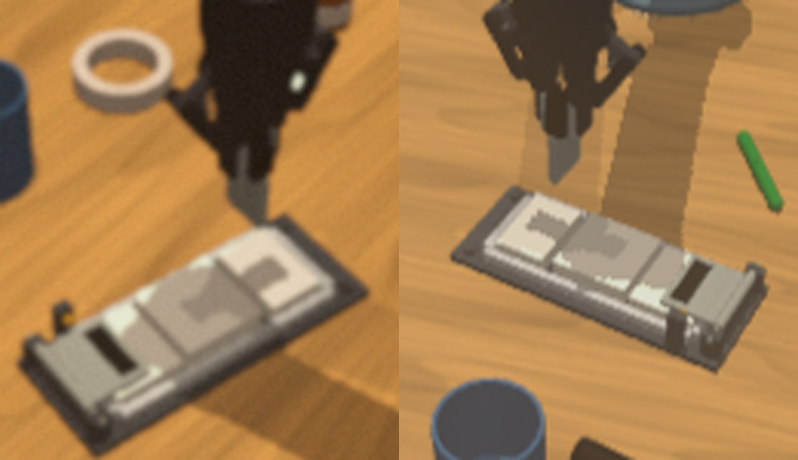

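Run:
```python
from h import *
b=cv2.resize(cv2.imread('pics/w5.png')[135:335,220:420],None,fx=4,fy=3,interpolation=cv2.INTER_CUBIC);cv2.imwrite('pics/w5c.png',b)
p=np.array([0.4882,0.0142]); t=np.radians(-13.83)+.004
for x,y in((.018,.009),(.018,-.009),(-.018,.009),(-.018,-.009)):
    q=[p[0]+x*np.cos(t)-y*np.sin(t),p[1]+x*np.sin(t)+y*np.cos(t),.1793]; print('block',x,y,proj('w5',q).round(1))
for x,y,z in((.035,-.035,.033),(-.01,-.035,.033),(.035,-.0455,.028),(-.01,-.0455,.028),(.035,.035,.033),(-.035,.035,.033),(.035,-.0925,.028),(-.03,-.0925,.028)): print(x,y,proj('w5',jw(x,y,z)).round(1))
```

```text
block 0.018 0.009 [307.3 251.8]
block 0.018 -0.009 [352.5 251.5]
block -0.018 0.009 [309. 327.]
block -0.018 -0.009 [350.6 326.8]
0.035 -0.035 [317.5 152.8]
-0.01 -0.035 [317.8 204.2]
0.035 -0.0455 [330.  151.9]
-0.01 -0.0455 [329.8 202.4]
0.035 0.035 [233.1 152.9]
-0.035 0.035 [240.  230.8]
0.035 -0.0925 [385.5 151.8]
-0.03 -0.0925 [381.4 223.3]
```

View pics/w5c.png

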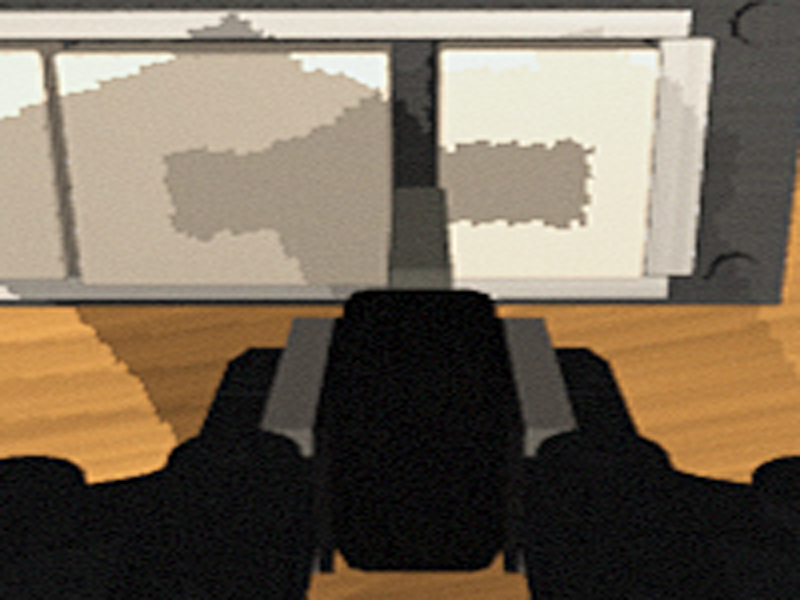

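Run:
```python
from h import *
p=np.array([0.4882,0.0142]); t=np.radians(-13.83)+.004
K,P=load('w5')
z0=.1495-.0462
for x,z,uc in((.018,.076,325),(-.018,.076,326.9),(.020,.048,325),(.020,.007,324.7)):
    q=np.array([p[0]+x*np.cos(t),p[1]+x*np.sin(t),z0+z]); c=np.linalg.inv(P)@np.append(q,1)
    u=proj('w5',q); print(x,z,u.round(1),'d',round(uc-u[0],1),'depth',round(c[2],3),'mm',round((uc-u[0])*c[2]/K[0,0]*1000,2))
s=state(); print(s['tcp_rot'])
b=cv2.resize(cv2.imread('pics/w5.png')[185:255,290:360],None,fx=8,fy=8,interpolation=cv2.INTER_CUBIC);cv2.imwrite('pics/w5d.png',b)
```

```text
0.018 0.076 [329.9 251.7] d -4.9 depth 0.124 mm -1.94
-0.018 0.076 [329.8 326.9] d -2.9 depth 0.135 mm -1.27
0.02 0.048 [328.8 221.1] d -3.8 depth 0.15 mm -1.83
0.02 0.007 [327.8 196.3] d -3.1 depth 0.19 mm -1.86
[ 6.47428814e-04  9.92474527e-01 -1.22448737e-01 -4.47882032e-04]
```

View pics/w5d.png

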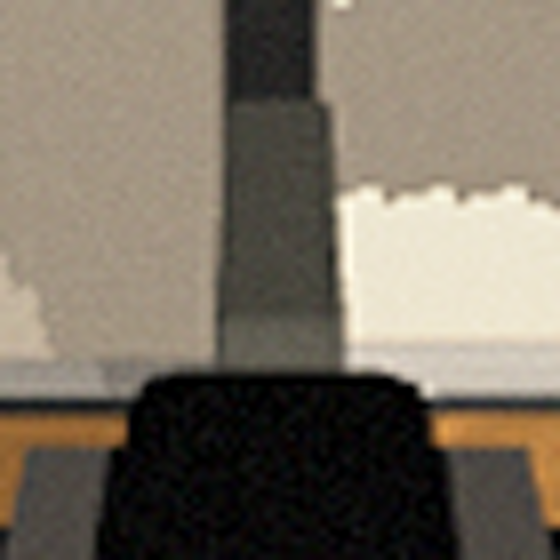

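Run:
```python
from h import *
plan(jw(0,-.0421,.09),-13.83)
```

```text
t 7.85 pos [0.4882 0.0142 0.1495] F [ 0.2 -0.5 -1. ] w 0.0172
full [-0.0008 -0.0007  0.0595] [ 0.0014  0.0007 -0.0041] rows 1.49
```

Call:
carry_out:
  moves:
    - {"dx":-0.0008,"dy":-0.0007,"dz":0.02,"ax":0.001,"ay":0.001,"az":-0.004}
    - {"dx":-0.0008,"dy":-0.0007,"dz":0.04,"ax":0.001,"ay":0.001,"az":-0.004}
    - {"dx":-0.0008,"dy":-0.0007,"dz":0.055,"ax":0.001,"ay":0.001,"az":-0.004}
    - {"dx":-0.0008,"dy":-0.0007,"dz":0.058,"ax":0.001,"ay":0.001,"az":-0.004}
    - {"dx":-0.0008,"dy":-0.0007,"dz":0.0585,"ax":0.001,"ay":0.001,"az":-0.004}

```text
t: 8.27
tool_pos: [0.4864, 0.0134, 0.0899]
tcp_rot: [0.001, 0.993, -0.122, -0.001]
force: [1.1, -0.2, -0.7]
grip_width: 0.0172
```

Run:
```python
from h import *
camera('scene');camera('scene')
snap('wrist','w6')
plan(jw(0,-.0421,.09),-13.83)
b=cv2.resize(cv2.imread('pics/w6.png')[190:290,270:380],None,fx=7,fy=6,interpolation=cv2.INTER_CUBIC);cv2.imwrite('pics/w6c.png',b)
```

```text
t 8.42 pos [0.4886 0.0145 0.092 ] F [-0.2  0.8 -1.2] w 0.0171
full [-0.0012 -0.0002  0.002 ] [-0.0001 -0.0023 -0.0012] rows 0.06
```

View pics/w6c.png

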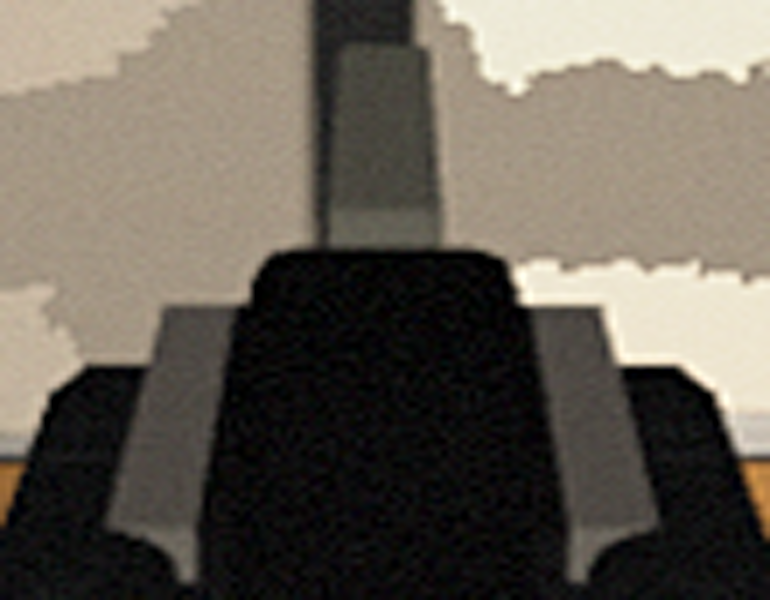

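Run:
```python
from h import *
K,P=load('w6'); p=np.array([.4886,.0145]); t=np.radians(-13.83)
z0=.092-.0462
for x,z,uc in((.020,.0065,324.86),(.020,.046,324.86)):
    q=np.array([p[0]+x*np.cos(t),p[1]+x*np.sin(t),z0+z]); c=np.linalg.inv(P)@np.append(q,1)
    u=proj('w6',q); print(x,z,u.round(1),190+45/6,'mm',round((uc-u[0])*c[2]/K[0,0]*1000,2))
for x in (.01,.02,.03): print(x,proj('w6',jw(x,-.035,.033)).round(1),proj('w6',jw(x,-.0455,.028)).round(1))
print('meas edges row', 190+20/6, 270+313/7, 270+413/7)
```

```text
0.02 0.0065 [325.1 196.6] 197.5 mm -0.12
0.02 0.046 [325.3 220.1] 197.5 mm -0.2
0.01 [314.2 204.1] [329.5 201.8]
0.02 [314.  189.9] [329.6 187.9]
0.03 [313.8 175.3] [329.6 173.6]
meas edges row 193.33333333333334 314.7142857142857 329.0
```

Run:
```python
from h import *
T=camera('wrist')['tool_from_camera']
for fn,uc in(('w5',[(.018,.076,325),(.02,.048,325),(.02,.007,324.7)]),('w6',[(.02,.0065,324.86),(.02,.046,324.86)])):
    K,P=load(fn); W=P@np.linalg.inv(T); print(fn,W[:3,3].round(4),np.degrees(np.arctan2(W[1,0],W[0,0])).round(2))
    for x,z,u in uc:
        q=np.array([x,0,-(z-.0462),1]); c=np.linalg.inv(T)@q; v=K@c[:3]; print(v[0]/v[2], v[1]/v[2],'mm',(u-v[0]/v[2])*c[2]/K[0,0]*1000)
```

```text
w5 [0.488  0.0157 0.1493] -13.85
326.4942570166662 252.58836615749547 mm -0.5967710836285904
326.10877538087493 222.01059949759411 mm -0.5357071155593326
325.73250425485094 197.1152400822283 mm -0.6283846749437223
w6 [0.4882 0.0142 0.0916] -13.93
325.7288705738162 196.87482356045945 mm -0.5301260775830686
326.08594407460197 220.50000371631583 mm -0.5998196178926305
```

Run:
```python
from h import *
plan(jw(0,-.0408,.0542),-13.83)
```

```text
t 8.47 pos [0.4888 0.0147 0.0922] F [ 0.1 -0.6 -1.6] w 0.0171
full [-0.0014 -0.0013  0.038 ] [-0.0002 -0.0027 -0.001 ] rows 0.95
```

Call:
carry_out:
  moves:
    - {"dx":-0.001,"dy":-0.0013,"dz":0.001,"ax":0,"ay":-0.002,"az":-0.001}
    - {"dx":-0.001,"dy":-0.0013,"dz":0.003,"ax":0,"ay":-0.002,"az":-0.001}
    - {"dx":-0.001,"dy":-0.0013,"dz":0.006,"ax":0,"ay":-0.002,"az":-0.001}
    - {"dx":-0.001,"dy":-0.0013,"dz":0.008,"ax":0,"ay":-0.002,"az":-0.001}
    - {"dx":-0.001,"dy":-0.0013,"dz":0.008,"ax":0,"ay":-0.002,"az":-0.001}

```text
t: 8.88
tool_pos: [0.4876, 0.0162, 0.0837]
tcp_rot: [0.0, 0.993, -0.12, -0.0]
force: [-0.6, -0.4, -0.5]
grip_width: 0.0173
```

Run:
```python
from h import *
plan(jw(0,-.0408,.0542),-13.83)
```

```text
t 8.88 pos [0.4876 0.0162 0.0837] F [-0.6 -0.4 -0.5] w 0.0173
full [ 0.0002 -0.0001  0.0295] [0.0002 0.0004 0.0003] rows 0.74
```

Lateral is within 0.2 mm. Descending slowly into the wide joint.

Call:
carry_out:
  moves:
    - {"dx":0,"dy":0,"dz":0.003,"ax":0,"ay":0,"az":0}
    - {"dx":0,"dy":0,"dz":0.006,"ax":0,"ay":0,"az":0}
    - {"dx":0,"dy":0,"dz":0.009,"ax":0,"ay":0,"az":0}
    - {"dx":0,"dy":0,"dz":0.012,"ax":0,"ay":0,"az":0}
    - {"dx":0,"dy":0,"dz":0.014,"ax":0,"ay":0,"az":0}

```text
t: 9.3
tool_pos: [0.4873, 0.0162, 0.0691]
tcp_rot: [0.0, 0.993, -0.12, -0.001]
force: [0.8, 0.2, -1.5]
grip_width: 0.0174
```

Run:
```python
from h import *
plan(jw(0,-.0408,.0542),-13.83)
```

```text
t 9.3 pos [0.4873 0.0162 0.0691] F [ 0.8  0.2 -1.5] w 0.0174
full [ 0.0006 -0.0002  0.0149] [0.0003 0.0011 0.0003] rows 0.37
```

Call:
carry_out:
  moves:
    - {"dx":0,"dy":0,"dz":0.003,"ax":0,"ay":0.001,"az":0}
    - {"dx":0,"dy":0,"dz":0.006,"ax":0,"ay":0.001,"az":0}
    - {"dx":0,"dy":0,"dz":0.009,"ax":0,"ay":0.001,"az":0}
    - {"dx":0,"dy":0,"dz":0.012,"ax":0,"ay":0.001,"az":0}
    - {"dx":0,"dy":0,"dz":0.0135,"ax":0,"ay":0.001,"az":0}

```text
t: 9.72
tool_pos: [0.487, 0.0162, 0.0551]
tcp_rot: [0.0, 0.993, -0.12, -0.0]
force: [0.5, 0.6, -1.3]
grip_width: 0.0174
```

Run:
```python
from h import *
plan(jw(0,-.0408,.0542),-13.83)
```

```text
t 9.72 pos [0.487  0.0162 0.0551] F [ 0.5  0.6 -1.3] w 0.0174
full [ 0.0008 -0.0003  0.0009] [0.0005 0.0008 0.0003] rows 0.03
```

Call:
carry_out:
  moves:
    - {"dx":0,"dy":0,"dz":0.0007,"ax":0,"ay":0,"az":0}
    - {"dx":0,"dy":0,"dz":0.0014,"ax":0,"ay":0,"az":0}
    - {"dx":0,"dy":0,"dz":0.002,"ax":0,"ay":0,"az":0}
    - {"dx":0,"dy":0,"dz":0.002,"ax":0,"ay":0,"az":0}

```text
t: 10.05
tool_pos: [0.487, 0.0162, 0.0541]
tcp_rot: [0.001, 0.993, -0.12, -0.001]
force: [-3.1, 0.1, 7.3]
grip_width: 0.0175
```

Run:
```python
from h import *
print(state()['moment'].round(2));plan(jw(0,-.0408,.0542),-13.83)
```

```text
[-0.06  0.71 -0.04]
t 10.05 pos [0.487  0.0162 0.0541] F [-3.1  0.1  7.3] w 0.0175
full [ 0.0008 -0.0003 -0.0001] [0.0012 0.0012 0.0002] rows 0.02
```

Call:
carry_out:
  moves:
    - {"dx":0,"dy":0,"dz":-0.0005,"ax":0,"ay":0,"az":0}
    - {"dx":0,"dy":0,"dz":-0.0005,"ax":0,"ay":0,"az":0}

```text
t: 10.22
tool_pos: [0.4876, 0.0163, 0.055]
tcp_rot: [0.0, 0.993, -0.12, 0.0]
force: [-0.1, -0.1, -1.0]
grip_width: 0.0169
```

Call:
carry_out:
  moves:
    - {"dx":0,"dy":0,"dz":0,"ax":0,"ay":0,"az":0}
    - {"dx":0,"dy":0,"dz":0,"ax":0,"ay":0,"az":0}
    - {"dx":0,"dy":0,"dz":0,"ax":0,"ay":0,"az":0}
    - {"dx":0,"dy":0,"dz":0,"ax":0,"ay":0,"az":0}
    - {"dx":0,"dy":0,"dz":0,"ax":0,"ay":0,"az":0}
  hand: 0.055

```text
t: 10.63
tool_pos: [0.4876, 0.0163, 0.055]
tcp_rot: [0.0, 0.993, -0.12, 0.0]
force: [-0.4, -0.6, 0.1]
grip_width: 0.0551
```

Call:
carry_out:
  moves:
    - {"dx":0,"dy":0,"dz":-0.02,"ax":0,"ay":0,"az":0}
    - {"dx":0,"dy":0,"dz":-0.05,"ax":0,"ay":0,"az":0}
    - {"dx":0,"dy":0,"dz":-0.08,"ax":0,"ay":0,"az":0}
    - {"dx":0,"dy":0,"dz":-0.105,"ax":0,"ay":0,"az":0}
    - {"dx":0,"dy":0,"dz":-0.115,"ax":0,"ay":0,"az":0}

```text
t: 11.05
tool_pos: [0.4903, 0.0167, 0.1739]
tcp_rot: [-0.0, 0.993, -0.12, 0.003]
force: [-0.6, 0.2, 0.1]
grip_width: 0.055
```

Run:
```python
from h import *
snap('wrist','w7');snap('side','d7');snap('scene','s7')
plan(jw(0,0.004,.15),76.17)
a=cv2.imread('pics/d7.png')[120:270,265:395]; a=cv2.resize(a,None,fx=3,fy=3,interpolation=cv2.INTER_CUBIC)
b=cv2.resize(cv2.imread('pics/s7.png')[110:260,265:395],None,fx=3,fy=3,interpolation=cv2.INTER_CUBIC)
cv2.imwrite('pics/ds7.png',np.hstack([a,b]))
```

```text
t 11.2 pos [0.4879 0.0163 0.1702] F [-0.1  0.2 -0.5] w 0.0552
full [-0.0001 -0.0448  0.0201] [ 1.7000e-03 -6.0000e-04 -1.5707e+00] rows 12.86
```

View pics/ds7.png

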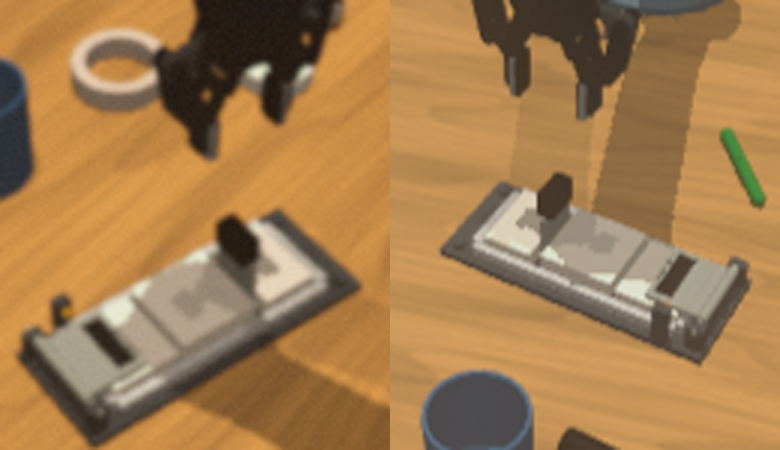

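View pics/w7.png

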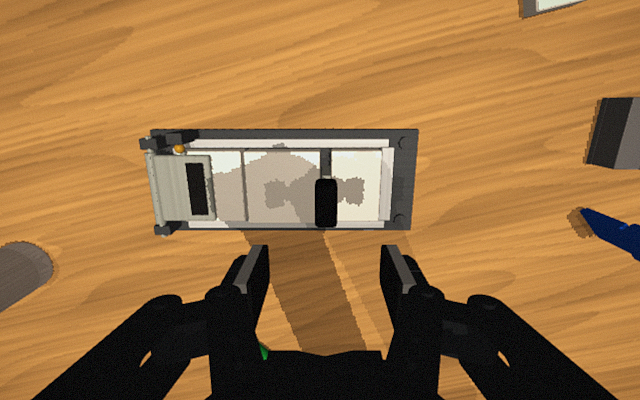

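Call:
carry_out:
  moves:
    - {"dx":0,"dy":-0.01,"dz":0,"ax":0,"ay":0,"az":-0.12}
    - {"dx":0,"dy":-0.02,"dz":0,"ax":0,"ay":0,"az":-0.24}
    - {"dx":0,"dy":-0.03,"dz":0,"ax":0,"ay":0,"az":-0.36}
    - {"dx":0,"dy":-0.04,"dz":0,"ax":0,"ay":0,"az":-0.48}
    - {"dx":0,"dy":-0.045,"dz":0,"ax":0,"ay":0,"az":-0.6}
  hand: 0

```text
t: 11.62
tool_pos: [0.4969, 0.0612, 0.1675]
tcp_rot: [-0.0, 0.983, 0.182, -0.002]
force: [-0.8, -0.7, 1.4]
grip_width: -0.0
```

Call:
carry_out:
  moves:
    - {"dx":0,"dy":0,"dz":0,"ax":0,"ay":0,"az":-0.12}
    - {"dx":0,"dy":0,"dz":0,"ax":0,"ay":0,"az":-0.24}
    - {"dx":0,"dy":0,"dz":0,"ax":0,"ay":0,"az":-0.36}
    - {"dx":0,"dy":0,"dz":0,"ax":0,"ay":0,"az":-0.48}
    - {"dx":0,"dy":0,"dz":0,"ax":0,"ay":0,"az":-0.6}

```text
t: 12.03
tool_pos: [0.4948, 0.061, 0.1647]
tcp_rot: [-0.002, 0.884, 0.467, -0.004]
force: [0.1, 0.5, -0.1]
grip_width: -0.0001
```

Run:
```python
from h import *
plan(jw(0,0.002,.06),76.17)
```

```text
t 12.03 pos [0.4948 0.061  0.1647] F [ 0.1  0.5 -0.1] w -0.0001
full [-0.0003  0.0052  0.1046] [-0.0078  0.0038 -0.3569] rows 2.92
```

Call:
carry_out:
  moves:
    - {"dx":0,"dy":0.001,"dz":0.01,"ax":-0.002,"ay":0.001,"az":-0.12}
    - {"dx":0,"dy":0.003,"dz":0.03,"ax":-0.004,"ay":0.002,"az":-0.24}
    - {"dx":0,"dy":0.005,"dz":0.055,"ax":-0.008,"ay":0.004,"az":-0.357}
    - {"dx":0,"dy":0.005,"dz":0.08,"ax":-0.008,"ay":0.004,"az":-0.357}
    - {"dx":0,"dy":0.005,"dz":0.095,"ax":-0.008,"ay":0.004,"az":-0.357}

```text
t: 12.45
tool_pos: [0.494, 0.0575, 0.0647]
tcp_rot: [-0.003, 0.787, 0.617, -0.003]
force: [-0.5, -0.2, -0.3]
grip_width: -0.0004
```

Run:
```python
from h import *
snap('side','d8');snap('scene','s8')
plan(jw(0,0.002,.028),76.17)
a=cv2.imread('pics/d8.png')[120:270,265:395]; a=cv2.resize(a,None,fx=3,fy=3,interpolation=cv2.INTER_CUBIC)
b=cv2.resize(cv2.imread('pics/s8.png')[110:260,265:395],None,fx=3,fy=3,interpolation=cv2.INTER_CUBIC)
cv2.imwrite('pics/ds8.png',np.hstack([a,b]))
```

```text
t 12.55 pos [0.4928 0.0574 0.0645] F [-0.6 -0.   0.2] w -0.0004
full [0.0017 0.0055 0.0364] [-0.0111  0.0028  0.0006] rows 0.92
```

View pics/ds8.png

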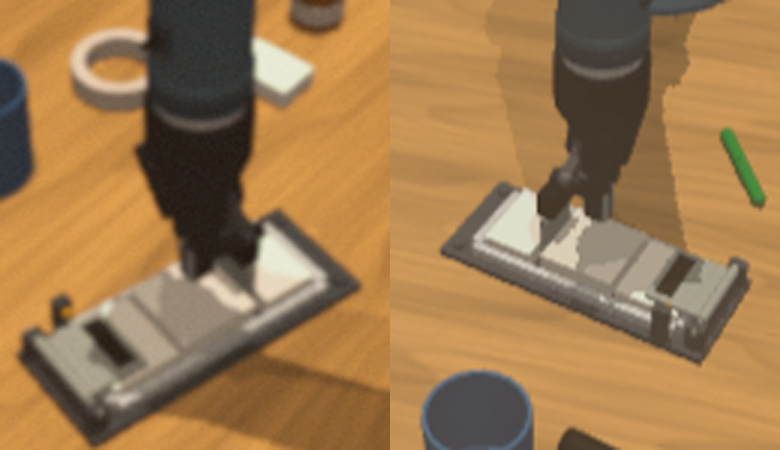

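Call:
carry_out:
  moves:
    - {"dx":0.004,"dy":0.005,"dz":0.008,"ax":-0.01,"ay":0.003,"az":0}
    - {"dx":0.005,"dy":0.0055,"dz":0.016,"ax":-0.011,"ay":0.003,"az":0}
    - {"dx":0.005,"dy":0.0055,"dz":0.022,"ax":-0.011,"ay":0.003,"az":0}
    - {"dx":0.005,"dy":0.0055,"dz":0.026,"ax":-0.011,"ay":0.003,"az":0}
    - {"dx":0.005,"dy":0.0055,"dz":0.027,"ax":-0.011,"ay":0.003,"az":0}

```text
t: 12.97
tool_pos: [0.4988, 0.061, 0.0369]
tcp_rot: [-0.0, 0.787, 0.617, -0.0]
force: [0.2, -0.3, 0.5]
grip_width: -0.0004
```

Run:
```python
from h import *
plan(jw(0,0.005,.028),76.17)
```

```text
t 12.97 pos [0.4988 0.061  0.0369] F [ 0.2 -0.3  0.5] w -0.0004
full [-0.0003  0.0001  0.0089] [-0.0007  0.0001  0.0008] rows 0.22
```

Call:
carry_out:
  moves:
    - {"dx":0,"dy":0,"dz":0.002,"ax":0,"ay":0,"az":0}
    - {"dx":0,"dy":0,"dz":0.004,"ax":0,"ay":0,"az":0}
    - {"dx":0,"dy":0,"dz":0.006,"ax":0,"ay":0,"az":0}
    - {"dx":0,"dy":0,"dz":0.008,"ax":0,"ay":0,"az":0}
    - {"dx":0,"dy":0,"dz":0.01,"ax":0,"ay":0,"az":0}

```text
t: 13.38
tool_pos: [0.4994, 0.0611, 0.0279]
tcp_rot: [0.0, 0.787, 0.617, -0.0]
force: [-6.2, -1.0, 26.1]
grip_width: -0.0001
```

Run:
```python
from h import *
plan(jw(0,0.005,.028),76.17)
```

```text
t 13.38 pos [0.4994 0.0611 0.0279] F [-6.2 -1.  26.1] w -0.0001
full [-0.0005 -0.0005 -0.0001] [0.0003 0.0004 0.0006] rows 0.02
```

Call:
carry_out:
  moves:
    - {"dx":0,"dy":0,"dz":0.0008,"ax":0,"ay":0,"az":0}
    - {"dx":0,"dy":0,"dz":0.0008,"ax":0,"ay":0,"az":0}
    - {"dx":0,"dy":0,"dz":0.0008,"ax":0,"ay":0,"az":0}

```text
t: 13.63
tool_pos: [0.4993, 0.0611, 0.0281]
tcp_rot: [0.001, 0.787, 0.617, -0.001]
force: [-3.3, 0.1, 8.9]
grip_width: -0.0001
```

Run:
```python
from h import *
snap('side','d9');snap('scene','s9');snap('wrist','w9')
plan(jw(0,0.005,.028),76.17)
a=cv2.imread('pics/d9.png')[120:270,265:395]; a=cv2.resize(a,None,fx=3,fy=3,interpolation=cv2.INTER_CUBIC)
b=cv2.resize(cv2.imread('pics/s9.png')[110:260,265:395],None,fx=3,fy=3,interpolation=cv2.INTER_CUBIC)
cv2.imwrite('pics/ds9.png',np.hstack([a,b]))
```

```text
t 13.78 pos [0.4993 0.0611 0.0281] F [-2.6 -1.1  8.7] w -0.0002
full [-0.0004 -0.0004  0.0001] [0.0003 0.0014 0.0007] rows 0.02
```

View pics/ds9.png

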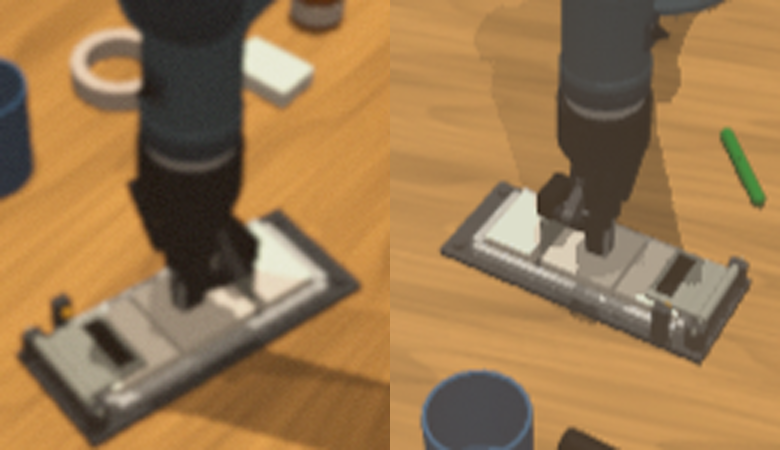

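View pics/s9.png

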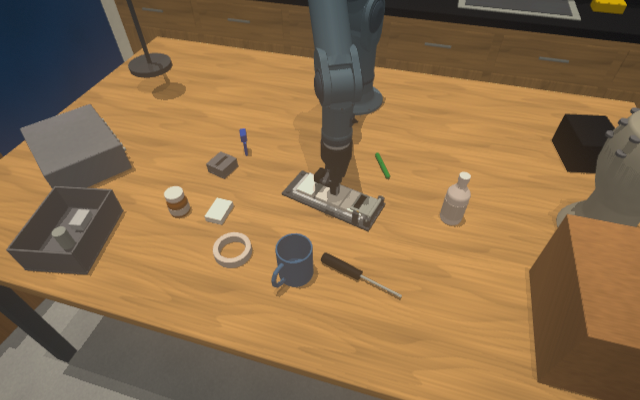

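View pics/w9.png

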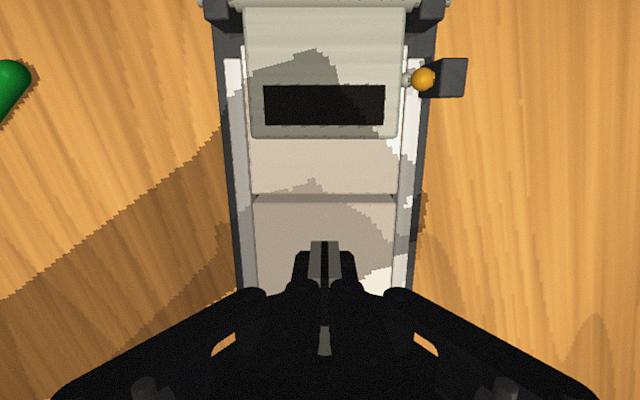

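Only about 9 N now, a thin margin over 7.5 N; I'll push a bit harder.

Call:
carry_out:
  moves:
    - {"dx":0,"dy":0,"dz":0.0011,"ax":0,"ay":0,"az":0}
    - {"dx":0,"dy":0,"dz":0.0015,"ax":0,"ay":0,"az":0}
    - {"dx":0,"dy":0,"dz":0.0015,"ax":0,"ay":0,"az":0}
    - {"dx":0,"dy":0,"dz":0.0015,"ax":0,"ay":0,"az":0}
    - {"dx":0,"dy":0,"dz":0.0015,"ax":0,"ay":0,"az":0}

```text
t: 14.2
tool_pos: [0.4994, 0.0611, 0.0281]
tcp_rot: [0.001, 0.787, 0.617, -0.001]
force: [-4.4, -1.2, 12.0]
grip_width: 0.0002
```

Run:
```python
from h import *
camera('scene');camera('scene');plan(jw(0,0.005,.028),76.17)
```

```text
t 14.3 pos [0.4994 0.0611 0.0281] F [-4.5 -1.  12.1] w -0.0001
full [-0.0004 -0.0005  0.0001] [0.0003 0.0028 0.0006] rows 0.02
```

Call:
carry_out:
  moves:
    - {"dx":0,"dy":0,"dz":0.002,"ax":0,"ay":0,"az":0}
    - {"dx":0,"dy":0,"dz":0.0025,"ax":0,"ay":0,"az":0}
    - {"dx":0,"dy":0,"dz":0.0025,"ax":0,"ay":0,"az":0}
    - {"dx":0,"dy":0,"dz":0.0025,"ax":0,"ay":0,"az":0}

```text
t: 14.63
tool_pos: [0.4994, 0.0611, 0.028]
tcp_rot: [0.002, 0.787, 0.617, -0.002]
force: [-6.1, -1.1, 19.4]
grip_width: -0.0
```

Run:
```python
from h import *
camera('scene');camera('scene');plan(jw(0,0.005,.028),76.17)
```

```text
t 14.73 pos [0.4994 0.0611 0.028 ] F [-6.6 -1.8 19.9] w -0.0001
full [-0.0004 -0.0005  0.    ] [0.0001 0.0053 0.0005] rows 0.04
```

```bash
python3 -c "
from rig import job_done; print(job_done())"
```

```text
the job is handed in; nothing more can be done
None
```

The job is done and handed in at about 14.7 s, with the arm still pressing the middle tile down.

- **Flap:** I pressed it shut first. The finger tips met a hard stop at 34.7 mm (35 expected), and the pictures show it lying flat.
- **Spacer:** I took it from its stand and lowered it into the wide joint beside the small tile, at the jig's −y end. It never went near the narrow joint. It met no resistance until it touched the floor, with the gripper at 54.1 mm (54.2 expected). I let go, and pictures taken before and after the final press show it in place; it is clearly upright in the earlier ones.
- **Middle tile:** the shut fingers hold it at 28.0 mm with a steady push of about 20 N, which is well above the 7.5 N needed. I pressed 5 mm off the tile's centre, towards the flap, to keep clear of the spacer.
- **Other things:** the last scene picture shows them where they started.

**Checks that disagreed:**
- My first check of the spacer's sideways position was 1.9 mm off because I had used a gripper position read too late. Redone properly it was 0.6 mm off, and I allowed for that.
- The fixed cameras placed the jig 1–2.5 mm away from where the wrist camera did; I relied on the wrist camera.
- The push on the tile was 26 N at first contact and fell to 9 N when I eased off, so I raised it again before handing in.

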